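# Fit the notched scraper blade into its bench holder

## Robot

A 6-joint arm with a two-finger parallel gripper is mounted at the origin on the work surface. World frame = base frame: x ahead of the robot, y to its left, z up, the work surface at z = 0. Lengths are in m, angles in degrees, forces in N, time in s.
With the tool pointing down it reaches from about 0.375 to 0.9 m from the base axis. Payload 3.1 kg.
Tool frame: the origin (TCP) lies midway between the tips of the shut fingers; the grasp point (between the pads) lies 19 mm behind it; z points along the fingers, y is the line along which they close (so a half turn about z gives the same grasp; the last joint's range is limited). The gripper opens to 87 mm and grips with 3 to 60 N. Pads are 19 mm wide; open, the fingers measure 117 mm over their backs; the gripper's body (75 mm by 190 mm) begins 51 mm behind the grasp point.
Start: joints at [62.825, 30.224, 82.088, -0, 67.689, -10.227], TCP at [0.182, 0.598, 0.223] pointing down, gripper open.
Joint ranges: [-176.69, 176.69], [-43.24, 126.21], [12.49, 139.97], [-82, 262], [0, 151.66], [-163.58, 163.58]. Speed limits (degrees/s): [159.86, 159.86, 180, 180, 180, 180].

## Interface

Orientations are given as a 3x3 rotation matrix whose columns are the frame's x, y, z axes.
In Python, from rig import bot gives the robot as it stands.
- The arm moves only by the tool move_arm, never from a script. Its argument "rows" is a list that holds one entry, the list of rows, each a list of 5 numbers: the shift along the world's x, y, z in cm, then the turn about the world's z in rad, then the opening, from 0 (shut) to 1 (fully open). A call has 1 to 12 rows; each row shifts and turns the commanded pose from where the row before left it; what a row does not reach is not made up. A row lasts 1/8 s, in which the tool goes at most 62.5 mm and 10.7 degrees, less where a joint would pass 70% of its speed; a pose out of reach is approached as far as the arm can. A call with a gripper value outside its range is refused whole. The fingers move at their own pace and stop on an object; the grip force is fixed at half the most. Time passes only in rows, so rows that do not move let the fingers close. It gives the time, the measured TCP pose, the force, the opening and the grip force at its end, in the units of the state.
- bot.sense(): the state, without advancing time (a new reading comes with each control period).
- bot.snapshot(name): name is "scene" or "top" or "wrist"; returns the picture (400x640x3 uint8, blue, green, red); there is no depth.
- bot.camera_model(name): a dict with "intrinsics" (3x3 intrinsics, pixels), "R" (3x3) and "t" (3): a world point X has camera coordinates R X + t. Camera axes: x right, y down, z forward; pixel columns grow to the right and rows downward; lengths in m; the calibration is good to about 2 mm. A picture is of the moment at which its call begins: read the wrist's pose just before it. camera_model takes no time and is no camera call; for the wrist camera it gives the pose at the moment of the call.
- bot.sign_off(): hands the job in; it is judged then, once.
The state is a dict: "time_s": time; "q": joint angles; "dq": joint speeds; "tau": joint torques, N m; "tool_pos": TCP position; "tool_rot": TCP orientation; "wrist_force": force on the tool from outside, world axes, zero at the start; "wrist_torque": the same for the moment, N m; "width": finger opening in m; "finger_force": force on a finger pad.
Only numpy, scipy, OpenCV 4.12 (cv2) and the standard library are available. Lean on these libraries where they do the work, as an engineer would, in place of code of your own. Each camera call takes 0.05 s, during which the arm holds its last target. There are 200 camera calls.

## Task

Pick up the steel scraper blade by its rib and lay it flat on the bed of the bench holder, then slide its notched edge in under the lips, feeling along with gentle pushes until the notch goes over the single locating pin and that edge is fully home against the fence. Let go, then swing the keeper round over the blade as far as it goes, leaving the blade home. Leave the ceramic cat, the mug and the phone where they are.

Things in the scene. Friction and masses are not known exactly. Their poses are not given: they have to be found in the camera images.
- blade: Flat steel scraper blade, 70 (its x) by 110 (its y) by 4 mm thick, 140 to 280 g, lying flat on the table at the right with its notched back edge facing roughly away from the robot (yaw up to 0.6 rad). Origin: centre of the plate's underside; x points to the back edge, 35 mm from the origin; z up.
- blade_back (a point): Middle of the mouth of the blade's notch, on the line of the back edge, at the height of the underside (blade x +35 mm, y 0); axes as the blade. The notch is 11 mm wide (y), 14 mm deep and open to the edge.
- rib_top (a point): Top of the blade's black plastic grip rib, at its middle (blade x -11 mm, y 0, 26 mm above the underside); axes as the blade. The rib is 12 mm thick (x), 40 mm long (y), and stands on the plate, from 4 to 26 mm above the underside.
- holder: Bench holder, a grey base fixed to the table. Its flat top, the bed, is 25 mm above the table and reaches from x -55 to +75 mm, y -90 to +90 mm. Origin on the table; x points away from the robot (yaw up to 0.25 rad), from the open front to the fence; y to the left.
- fence: Dark steel fence fixed on the bed; origin: foot of its face at its middle (holder x +40, y 0, bed height 25 mm); axes as the holder. 100 mm long, top 10.5 mm above the bed. From 22 to 50 mm either side of the middle a lip juts out 6 mm, 6.5 mm above the bed: the blade's edge goes in under both, square to the fence. Push at 5 to 10 N; over 40 N on fence or pin is too much.
- pin_slot (a point): On the bed, 8 mm in front of the middle of the fence face. The one upright steel pin, 8 mm thick, 10 mm high, is clamped on this line at an unreported place from 16 mm right to 16 mm left (holder y) of this point: see or feel for it. Off the notch, the blade's edge stops at the pin 12 mm short of the fence; with the notch over it the edge reaches the fence.
- keeper (a joint): Keeper, an aluminium turn-button on the left of the fence. 0: points left along the fence, clear of the blade; grows counter-clockwise from above to its stop at 1.57: points to the front, across the blade's back part. Starts at 0 to 0.3, stays where left, turns with about 2 N at its post. Bar 12 mm wide, top 42.5 mm above the table; passes 2 mm above a blade on the bed.
- keeper_pivot (a point): The keeper's upright turning axis (holder x +56 mm, y +36 mm), at the bar's underside, 37.5 mm above the table; axes turn with the keeper.
- keeper_post (a point): Top of the black upright post at the keeper's end, 12 mm in diameter, 36 mm from the pivot, rising from 42.5 to 67.5 mm above the table. It can be pushed round with closed fingers, or pinched.
- cat: White ceramic cat figure, 72 mm across, 115 mm high, origin under its centre. A bystander.
- mug: White mug with marker pens, 78 mm across, handle to its y, 150 mm high with the pens, origin under its centre. A bystander.
- phone: Phone lying flat, 150 (x) by 74 (y) by 9 mm, origin under its centre. A bystander.
Not all that is in view belongs to the job. Of the things that look like the blade, the larger one is meant. Leave any green look-alike of the holder alone.

How it is judged:
By the outcome, as a careful person would: the job done as asked, in the order asked, and still so for the second after the job is handed in, with the robot touching nothing.
It also fails if it takes over 72 s, if anything falls off the work surface, if the arm or the gripper's body presses on something with over 40 N, if the wrist force passes 120 N, or if a joint passes its speed limit or range.

## Working session

There is one attempt and no reset: what is moved stays moved. The work goes in short steps, Python scripts to look and compute and a tool call to move; the robot and the scene stay as the last step left them, time stands still between calls to the robot, and variables do not carry over. Pictures are saved under pics/ and viewed, at most 10 in all, crops included, and the job is handed in when it is done.

Besides the shell and the picture viewer there is one more tool, called after "Emit:" as name(argument=value, ...), one argument or row to a line, values as JSON. move_arm: Moves the arm, as the interface text tells. Its arguments: {"type":"object","properties":{"rows":{"type":"array","items":{"type":"array","items":{"type":"array","items":{"type":"number"}}}}},"required":["rows"]}

```bash
mkdir -p pics; ls
python3 - <<'E'
from rig import bot
import cv2
s=bot.sense();print(s['time_s'],s['tool_pos'],s['tool_rot'],s['width'])
for n in("top","scene"):
    cv2.imwrite(f"pics/{n}0.png",bot.snapshot(n)); m=bot.camera_model(n);print(n,m)
E
```

```text
pics
0.0 [0.18181446 0.59721508 0.22160701] [[-9.56580321e-01  2.91467251e-01 -9.64802928e-04]
 [ 2.91468606e-01  9.56578549e-01 -1.87917251e-03]
 [ 3.75192540e-04 -2.07878921e-03 -9.99997769e-01]] 0.08670135405304062
top {'intrinsics': array([[448.72615134,   0.        , 316.05588448],
       [  0.        , 448.72615134, 199.78912102],
       [  0.        ,   0.        ,   1.        ]]), 'R': array([[ 0.01607212, -0.99967093, -0.01999313],
       [-0.99692293, -0.01448721, -0.07703766],
       [ 0.07672266,  0.02116977, -0.99682771]]), 't': array([0.06307547, 0.52650279, 1.03389079])}
scene {'intrinsics': array([[482.94500307,   0.        , 316.84598286],
       [  0.        , 482.94500307, 200.3252522 ],
       [  0.        ,   0.        ,   1.        ]]), 'R': array([[ 0.35705644,  0.93404408,  0.00850664],
       [ 0.71681489, -0.26815456, -0.64363775],
       [-0.59890493,  0.23591269, -0.76528301]]), 't': array([-0.23022943, -0.32363084,  1.5766462 ])}
```

View pics/top0.png

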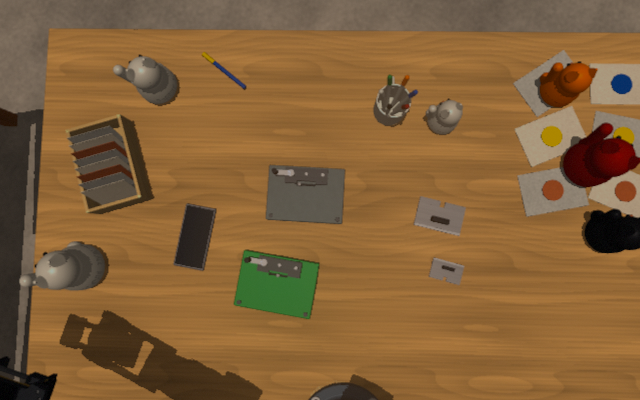

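View pics/scene0.png

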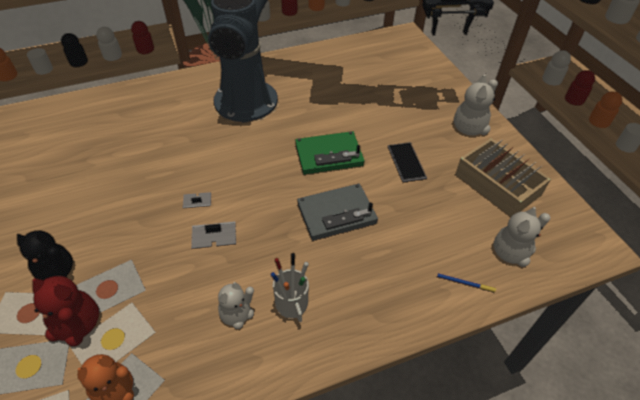

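Top view: the blade candidates are the large plate at (440,216) and a small one at (447,271), and I choose the large one. The holder candidates are grey at (305,194) and green at (277,284), and I choose grey. Next is a close crop of both choices.

Run:
```python
import cv2,numpy as np
im=cv2.imread("pics/top0.png")
a=cv2.resize(im[155:235,258:358],None,fx=6,fy=6,interpolation=cv2.INTER_CUBIC)[:, :]
b=cv2.resize(im[190:240,405:475],None,fx=6,fy=6,interpolation=cv2.INTER_CUBIC)
cv2.imwrite("pics/a.png",np.clip(a*1.6,0,255).astype('u1'));cv2.imwrite("pics/b.png",np.clip(b*1.3,0,255).astype('u1'))
```

```text
(no output)
```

View pics/a.png

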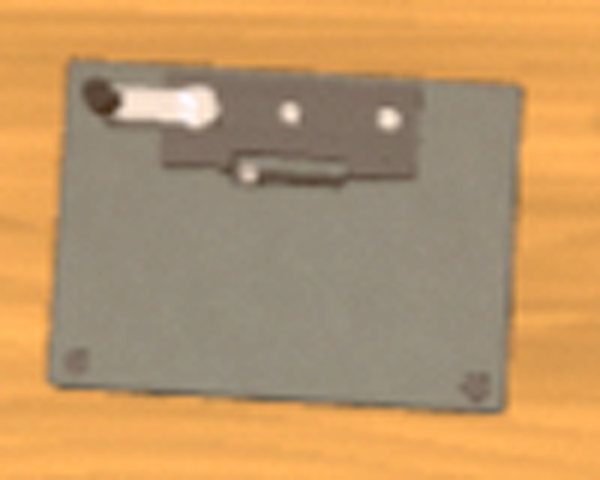

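View pics/b.png

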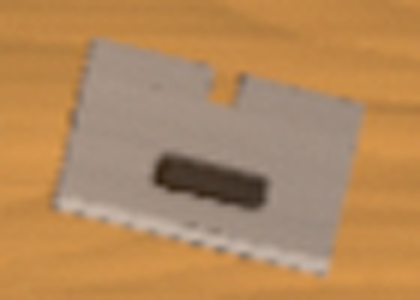

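Left crop: the grey holder, keeper pointing left (post at (103,97)), and the pin visible at crop (248,173), left of middle. Right crop: the large notched blade with its rib at (212,182). I'll fit both poses.

```bash
cat > h.py <<'E'
import numpy as np
from scipy.optimize import least_squares
from rig import bot
def ray(cam,uv,z):
    K,R,t=cam["intrinsics"],cam["R"],cam["t"]
    d=R.T@np.linalg.solve(K,[uv[0],uv[1],1]); c=-R.T@t
    return (c+d*(z-c[2])/d[2])
def proj(cam,X):
    p=(np.asarray(X)@cam["R"].T+cam["t"])@cam["intrinsics"].T
    return p[:,:2]/p[:,2:]
def fit(cam,uv,L,x0,z0=0):  # L local pts (n,3)
    def W(p):
        c,s=np.cos(p[2]),np.sin(p[2]);L_=np.asarray(L,float)
        return np.c_[p[0]+c*L_[:,0]-s*L_[:,1],p[1]+s*L_[:,0]+c*L_[:,1],L_[:,2]+z0]
    r=least_squares(lambda p:(proj(cam,W(p))-uv).ravel(),x0)
    return r.x,r.fun.reshape(-1,2)
E
python3 - <<'E'
from h import *
m=bot.camera_model("top")
A=lambda p:(np.array(p)+.5)/6-.5+[258,155]
B=lambda p:(np.array(p)+.5)/6-.5+[405,190]
H,r=fit(m,A([[72,60],[522,86],[503,410],[50,382]]),[[.075,.09,.025],[.075,-.09,.025],[-.055,-.09,.025],[-.055,.09,.025]],[.5,0,0]);print("H",H,r.round(1))
P,r=fit(m,B([[93,38],[362,102],[327,272],[55,207],[212,182]]),[[.035,.055,.004],[.035,-.055,.004],[-.035,-.055,.004],[-.035,.055,.004],[-.011,0,.026]],[.5,-.3,0]);print("B",P,r.round(1))
def loc(X):
    d=X[:2]-H[:2];c,s=np.cos(H[2]),np.sin(H[2]);return np.array([c*d[0]+s*d[1],-s*d[0]+c*d[1]])
print("pin",loc(ray(m,A([248,173]),.035)),"post",loc(ray(m,A([100,96]),.0675)),"fence screws",loc(ray(m,A([290,113]),.0355)),"lip ends",loc(ray(m,A([163,166]),.0355)),loc(ray(m,A([415,178]),.0355)))
c,s=np.cos(P[2]),np.sin(P[2]);print("rib",P[:2]+[-.011*c,-.011*s])
E
```

```text
H [ 0.52954615  0.09696136 -0.04554665] [[-0.6 -0.7]
 [ 0.6 -0.6]
 [ 0.6  0.6]
 [-0.7  0.6]]
B [ 0.49391692 -0.2209849  -0.22032773] [[-0.4 -0.2]
 [ 0.3 -0.1]
 [-0.1  0.4]
 [-0.5  0.3]
 [ 0.7 -0.3]]
pin [0.03179782 0.01584244] post [0.05403832 0.07135995] fence screws [0.05609605 0.00102589] lip ends [0.03251109 0.04894681] [ 0.03363813 -0.0489299 ]
rib [ 0.48318283 -0.21858086]
```

Emit:
move_arm(
  rows=[
    [[3.4, -5, 0, -0.15, 0.6], [3.4, -5, 0, -0.15, 0.6], [3.4, -5, 0, -0.15, 0.6], [3.4, -5, 0, -0.15, 0.6], [3.4, -5, 0, -0.15, 0.6], [3.4, -5, 0, -0.15, 0.6], [3.4, -5, 0, -0.15, 0.6], [0.8, -5.8, -1, -0.15, 0.6], [0.8, -5.8, -1, -0.15, 0.6], [0.8, -5.8, -1, -0.15, 0.6], [0.8, -5.8, -1, 0, 0.6], [0.8, -5.8, -1, 0, 0.6]],
  ],
)

```text
time_s: 1.6
tool_pos: [0.4601, -0.044, 0.1722]
tool_rot: [[0.223, 0.975, 0.0], [0.975, -0.223, 0.0], [0.0, 0.0, -1.0]]
wrist_force: [0.9, 0.4, 0.1]
width: 0.0525
finger_force: 0.0
```

Emit:
move_arm(
  rows=[
    [[0.8, -5.8, -1, 0, 0.6], [0.8, -5.8, -1, 0, 0.6], [0.7, -5.8, -1, 0, 0.6], [0, 0, 0, 0, 0.6], [0, 0, 0, 0, 0.6]],
  ],
)

```text
time_s: 2.22
tool_pos: [0.4823, -0.2156, 0.142]
tool_rot: [[0.224, 0.975, -0.002], [0.975, -0.224, 0.002], [0.001, -0.002, -1.0]]
wrist_force: [1.1, 0.6, -0.3]
width: 0.0526
finger_force: 0.0
```

Run:
```python
from h import *
import cv2
m=bot.camera_model("wrist");im=bot.snapshot("wrist");s=bot.sense()
x,y,t=.49392,-.22098,-.22033
def W(p):
    c,s=np.cos(t),np.sin(t);return [x+c*p[0]-s*p[1],y+s*p[0]+c*p[1],p[2]]
L=[[.035,.055,.004],[.035,-.055,.004],[-.035,-.055,.004],[-.035,.055,.004],[-.011,0,.026],[-.005,.02,.026],[-.005,-.02,.026],[-.017,.02,.026],[-.017,-.02,.026]]
uv=proj(m,[W(p) for p in L]);print(uv.round(0).tolist(),s['tool_pos'])
for p in uv: cv2.circle(im,(int(p[0]),int(p[1])),3,(0,0,255),1)
cv2.imwrite("pics/w1.png",im)
```

```text
[[367.0, 143.0], [362.0, 245.0], [298.0, 246.0], [295.0, 143.0], [320.0, 203.0], [326.0, 183.0], [326.0, 223.0], [314.0, 183.0], [314.0, 223.0]] [ 0.48236871 -0.21491068  0.14225618]
```

View pics/w1.png

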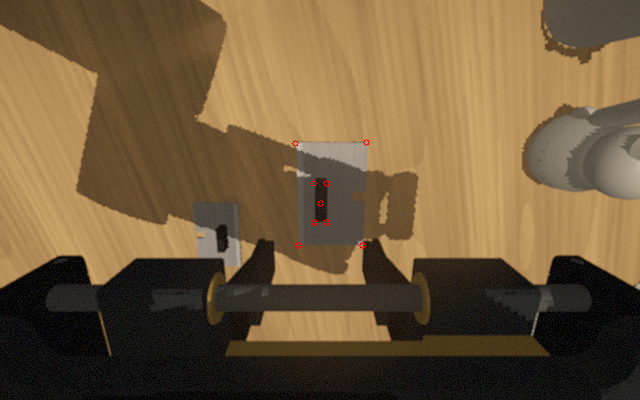

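Emit:
move_arm(
  rows=[
    [[0.1, -0.2, -3, 0, 0.5], [0, 0, -4, 0, 0.5], [0, 0, -3.5, 0, 0.5], [0, 0, -2, 0, 0.5], [0, 0, -0.9, 0, 0.5], [0, 0, 0, 0, 0.5], [0, 0, 0, 0, 0], [0, 0, 0, 0, 0], [0, 0, 0, 0, 0], [0, 0, 0, 0, 0], [0, 0, 0, 0, 0]],
  ],
)

```text
time_s: 3.65
tool_pos: [0.4842, -0.2183, 0.0088]
tool_rot: [[0.223, 0.975, 0.0], [0.975, -0.223, -0.0], [-0.0, 0.0, -1.0]]
wrist_force: [-0.7, 0.3, 3.5]
width: 0.0118
finger_force: 30.0
```

Emit:
move_arm(
  rows=[
    [[0, 0, 2, 0, 0], [0, 0, 4, 0, 0], [0.4, 4, 1, 0.03, 0], [0.4, 5, 0, 0.03, 0], [0.4, 5, 0, 0.03, 0], [0.4, 5, 0, 0.03, 0], [0.4, 5, 0, 0.03, 0], [0, 5, 0, 0.03, 0], [0, 3, 0, 0, 0], [0, 1.2, 0, 0, 0], [0, 0, 0, 0, 0], [0, 0, 0, 0, 0]],
  ],
)

```text
time_s: 5.15
tool_pos: [0.5043, 0.1127, 0.0784]
tool_rot: [[0.046, 0.999, -0.0], [0.999, -0.046, -0.0], [-0.0, -0.0, -1.0]]
wrist_force: [0.4, -0.1, -1.3]
width: 0.0118
finger_force: 30.0
```

Run:
```python
from h import *
import cv2
s=bot.sense();m=bot.camera_model("wrist");im=bot.snapshot("wrist");T=bot.camera_model("top");it=bot.snapshot("top")
np.savez("w2.npz",p=s['tool_pos'],R=s['tool_rot'],**{"m"+k:v for k,v in m.items()})
print(s['tool_pos'],s['tool_rot'][:2].round(4).tolist(),s['wrist_force'],s['width'])
a=np.clip(im[60:330,170:570]*1.4,0,255).astype('u1')
cv2.imwrite("pics/w2.png",cv2.resize(a,None,fx=2,fy=2,interpolation=cv2.INTER_CUBIC));cv2.imwrite("pics/t2.png",it)
```

```text
[0.50425286 0.11269032 0.07841142] [[0.0462, 0.9989, -0.0003], [0.9989, -0.0462, -0.0003]] [ 0.35478486 -0.12756497 -1.30222394] 0.011778208482520884
```

View pics/w2.png

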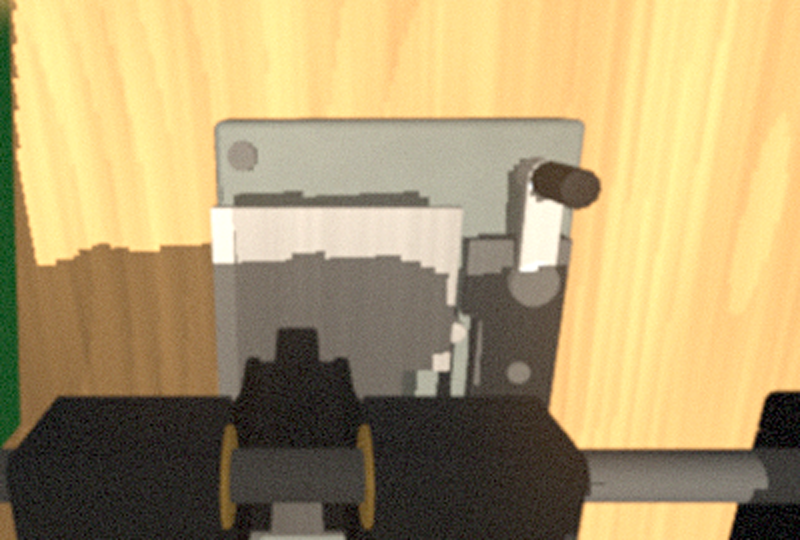

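Wrist view: blade +y edge at row 207, back edge near col 460, pin top at (458,332), notch edge near row 370. Converting these to numbers.

Run:
```python
from h import *
d=np.load("w2.npz");m={k:d["m"+k] for k in("intrinsics","R","t")};p=d['p'];R=d['R']
C=lambda a,b:((a+.5)/2-.5+170,(b+.5)/2-.5+60)
H=np.array([.52955,.09696,-.04555])
def loc(X):
    e=X[:2]-H[:2];c,s=np.cos(H[2]),np.sin(H[2]);return (1e3*np.array([c*e[0]+s*e[1],-s*e[0]+c*e[1]])).round(1)
zt=p[2]-.0048
print("tcp",loc(p))
for n,a,z in[("corner back",(462,207),zt),("corner front",(212,207),zt),("edge@300",(460,300),zt),("notch+y",(430,370),zt),("pin",(458,332),.035),("bed BL",(585,121),.025),("bed FL",(216,121),.025),("post",(580,188),.0675),("pivot",(533,287),.0425),("fence L end face",(466,236),.0355)]:
    X=ray(m,C(*a),z);print(n,loc(X),X.round(4), "tool dx",(1e3*(R.T@(X-p))[:2]).round(1))
```

```text
tcp [-26.   14.6]
corner back [20.2 70.2] [0.5529 0.1662 0.0736] tool dx [55.7 46.2]
corner front [-49.2  70.3] [0.4836 0.1695 0.0736] tool dx [ 55.8 -23.3]
edge@300 [21.8 42.9] [0.5533 0.1388 0.0736] tool dx [28.4 47.8]
notch+y [14.5 20.6] [0.545  0.1168 0.0736] tool dx [ 6.  40.5]
pin [33.1 17.4] [0.5634 0.1129 0.035 ] tool dx [ 2.9 59.1]
bed BL [73.4 91.3] [0.6071 0.1848 0.025 ] tool dx [76.8 99.4]
bed FL [-53.4  91.5] [0.4804 0.1908 0.025 ] tool dx [ 77.  -27.5]
post [55.1 74.5] [0.588  0.1689 0.0675] tool dx [60.  81.1]
pivot [55.4 37. ] [0.5866 0.1314 0.0425] tool dx [22.5 81.4]
fence L end face [32.9 53.4] [0.5648 0.1488 0.0355] tool dx [38.8 58.9]
```

Emit:
move_arm(
  rows=[
    [[0, 0.14, -2, 0, 0], [0, 0, -1.5, 0, 0], [0, 0, -0.7, 0, 0], [0, 0, -0.2, 0, 0], [0, 0, 0, 0, 0]],
  ],
)

```text
time_s: 5.88
tool_pos: [0.5043, 0.1152, 0.0346]
tool_rot: [[0.045, 0.999, 0.0], [0.999, -0.045, -0.0], [-0.0, 0.0, -1.0]]
wrist_force: [0.3, 0.6, -2.6]
width: 0.0112
finger_force: 30.0
```

Emit:
move_arm(
  rows=[
    [[0, -0.08, -0.1, 0, 0], [0, 0, 0, 0, 0], [0, 0, 0, 0, 0]],
  ],
)

```text
time_s: 6.25
tool_pos: [0.5044, 0.1144, 0.0339]
tool_rot: [[0.045, 0.999, 0.001], [0.999, -0.045, -0.0], [0.0, 0.001, -1.0]]
wrist_force: [-0.5, -0.6, -1.5]
width: 0.012
finger_force: 30.0
```

Emit:
move_arm(
  rows=[
    [[0, 0, -0.06, 0, 0], [0.3, -0.01, 0, 0, 0], [0.3, -0.02, 0, 0, 0], [0, 0, 0, 0, 0]],
  ],
)

```text
time_s: 6.75
tool_pos: [0.5051, 0.1144, 0.0338]
tool_rot: [[0.045, 0.999, -0.01], [0.999, -0.045, 0.0], [-0.0, -0.01, -1.0]]
wrist_force: [-8.7, -0.3, 12.0]
width: 0.0118
finger_force: 30.1
```

Emit:
move_arm(
  rows=[
    [[0, 0, 0.05, 0, 0], [0, 0, 0, 0, 0], [0, 0, 0, 0, 0]],
  ],
)

```text
time_s: 7.12
tool_pos: [0.5093, 0.1143, 0.0338]
tool_rot: [[0.045, 0.999, -0.002], [0.999, -0.045, 0.0], [0.0, -0.002, -1.0]]
wrist_force: [-3.2, 0.8, 6.2]
width: 0.0115
finger_force: 30.0
```

Emit:
move_arm(
  rows=[
    [[0.2, -0.01, 0.03, 0, 0], [0.2, -0.01, 0, 0, 0], [0.2, -0.01, 0, 0, 0], [0, 0, 0, 0, 0], [0, 0, 0, 0, 0]],
  ],
)

```text
time_s: 7.75
tool_pos: [0.5152, 0.1139, 0.0338]
tool_rot: [[0.045, 0.999, -0.002], [0.999, -0.045, 0.0], [-0.0, -0.002, -1.0]]
wrist_force: [-4.2, 0.2, 5.5]
width: 0.0118
finger_force: 30.0
```

Emit:
move_arm(
  rows=[
    [[0.2, -0.01, 0.02, 0, 0], [0.2, -0.01, 0, 0, 0], [0, 0, 0, 0, 0], [0, 0, 0, 0, 0]],
  ],
)

```text
time_s: 8.25
tool_pos: [0.5209, 0.1136, 0.0339]
tool_rot: [[0.045, 0.999, 0.001], [0.999, -0.045, -0.0], [0.0, 0.001, -1.0]]
wrist_force: [-0.8, 0.2, 0.9]
width: 0.0117
finger_force: 30.0
```

Emit:
move_arm(
  rows=[
    [[0.2, -0.01, 0, 0, 0], [0.2, -0.01, 0, 0, 0], [0.1, 0, 0, 0, 0], [0, 0, 0, 0, 0]],
  ],
)

```text
time_s: 8.75
tool_pos: [0.5243, 0.1134, 0.0339]
tool_rot: [[0.045, 0.999, -0.002], [0.999, -0.045, -0.0], [-0.0, -0.002, -1.0]]
wrist_force: [-4.1, -0.9, 2.0]
width: 0.0118
finger_force: 30.0
```

Emit:
move_arm(
  rows=[
    [[0.2, -0.01, 0, 0, 0], [0.1, 0, 0, 0, 0], [0, 0, 0, 0, 0], [0, 0, 0, 0, 0]],
  ],
)

```text
time_s: 9.25
tool_pos: [0.5242, 0.1134, 0.0338]
tool_rot: [[0.045, 0.999, -0.008], [0.999, -0.045, -0.0], [-0.001, -0.008, -1.0]]
wrist_force: [-9.1, 0.7, 7.5]
width: 0.012
finger_force: 30.0
```

Emit:
move_arm(
  rows=[
    [[-0.35, 0.01, 0, 0, 0], [0, 0, 0, 0, 0], [0, 0, 0, 0, 0.3], [0, 0, 0, 0, 0.3], [0, 0, 0, 0, 0.3], [0, 0, 1, 0, 0.3], [0, 0, 4, 0, 0.3], [0, 0, 5, 0, 0.3], [-6, 0, 3, 0, 0.3], [-6, 0, 0, 0, 0.3], [0, 0, 0, 0, 0.3]],
  ],
)

```text
time_s: 10.62
tool_pos: [0.4007, 0.1138, 0.162]
tool_rot: [[0.044, 0.999, -0.009], [0.999, -0.044, -0.0], [-0.0, -0.009, -1.0]]
wrist_force: [0.4, 0.5, 0.6]
width: 0.0258
finger_force: 0.0
```

Run:
```python
from h import *
import cv2
it=bot.snapshot("top");s=bot.sense();print(s['tool_pos'],s['width'])
cv2.imwrite("t3.png",it)
m=bot.camera_model("wrist");im=bot.snapshot("wrist")
np.savez("w3.npz",**{"m"+k:v for k,v in m.items()});cv2.imwrite("w3.png",im)
a=cv2.resize(np.clip(it[155:235,258:358]*1.6,0,255).astype('u1'),None,fx=5,fy=5,interpolation=cv2.INTER_CUBIC)
b=np.clip(im[:,160:560]*1.3,0,255).astype('u1')
b=cv2.resize(b,(300,300)) if 0 else b
o=np.zeros((400,800,3),'u1');o[:400,:400]=a[:, :400] ;o[:,400:]=b
cv2.imwrite("pics/c3.png",o)
```

```text
[0.40592505 0.11366656 0.1625553 ] 0.026351871264288354
```

View pics/c3.png

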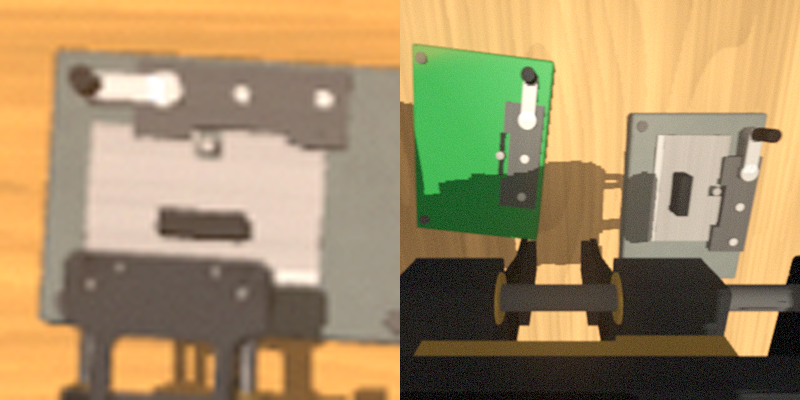

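The blade is home under both lips with the pin in the notch. Now the keeper: I'll pinch the post.

Emit:
move_arm(
  rows=[
    [[4.5, 1.3, 0, 0, 0.5], [4.5, 1.3, 0, 0, 0.5], [4.5, 1.3, 0, 0, 0.5], [4.6, 1.4, 0, 0, 0.5], [0, 0, -3, 0, 0.5], [0, 0, -3, 0, 0.5], [0, 0, 0, 0, 0.5], [0, 0, 0, 0, 0.5]],
  ],
)

```text
time_s: 11.72
tool_pos: [0.5915, 0.1665, 0.1027]
tool_rot: [[0.045, 0.999, 0.002], [0.999, -0.045, 0.0], [0.0, 0.002, -1.0]]
wrist_force: [0.7, 0.4, 0.5]
width: 0.0438
finger_force: 0.0
```

Run:
```python
from h import *
import cv2
s=bot.sense();m=bot.camera_model("wrist");im=bot.snapshot("wrist")
print(s['tool_pos'],s['q'],s['wrist_force'])
X=s['tool_pos'].copy();X[2]=.0675
print(proj(m,[X,[.5868,.1664,.0675]]))
cv2.imwrite("pics/w4.png",np.clip(im*1.3,0,255).astype('u1'))
```

```text
[0.59146312 0.1665114  0.10267188] [5.31474680e+00 3.80545692e+01 8.94689116e+01 2.41118668e-03
 5.23392698e+01 7.90464905e+00] [0.72587872 0.42528579 0.47379175]
[[317.7250224  234.02878662]
 [311.14969275 234.46364667]]
```

View pics/w4.png

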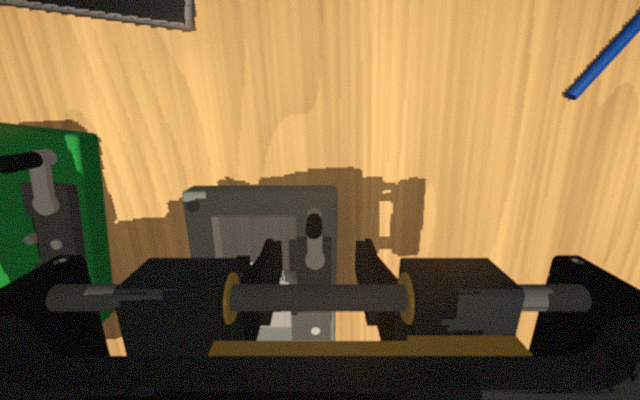

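The post top is at about (315,232), close to between the fingers. I'll descend and close.

Emit:
move_arm(
  rows=[
    [[-0.25, 0, -2, 0, 0.5], [0, 0, -2, 0, 0.5], [0, 0, -1.1, 0, 0.5], [0, 0, 0, 0, 0.5], [0, 0, 0, 0, 0], [0, 0, 0, 0, 0], [0, 0, 0, 0, 0], [0, 0, 0, 0, 0]],
  ],
)

```text
time_s: 12.78
tool_pos: [0.5876, 0.1665, 0.0512]
tool_rot: [[0.045, 0.999, 0.001], [0.999, -0.045, 0.0], [0.0, 0.001, -1.0]]
wrist_force: [1.8, 0.7, -0.4]
width: 0.0113
finger_force: 11.9
```

Emit:
move_arm(
  rows=[
    [[-0.5, -0.03, 0, 0.14, 0], [-0.49, -0.1, 0, 0.14, 0], [-0.48, -0.17, 0, 0.14, 0], [-0.45, -0.23, 0, 0.14, 0], [-0.41, -0.29, 0, 0.14, 0], [-0.37, -0.34, 0, 0.14, 0], [0, 0, 0, 0, 0]],
  ],
)

```text
time_s: 13.65
tool_pos: [0.5608, 0.1548, 0.0512]
tool_rot: [[-0.713, 0.701, 0.001], [0.701, 0.713, 0.0], [-0.001, 0.001, -1.0]]
wrist_force: [0.6, -0.6, -0.0]
width: 0.0109
finger_force: 30.0
```

Emit:
move_arm(
  rows=[
    [[-0.32, -0.39, 0, 0.14, 0], [-0.26, -0.43, 0, 0.14, 0], [-0.19, -0.46, 0, 0.14, 0], [-0.13, -0.49, 0, 0.14, 0], [-0.06, -0.5, 0, 0.14, 0], [0, 0, 0, 0, 0], [0, -0.3, 0, 0, 0], [0, 0, 0, 0, 0]],
  ],
)

```text
time_s: 14.65
tool_pos: [0.5517, 0.1323, 0.0512]
tool_rot: [[-0.997, 0.082, 0.003], [0.082, 0.997, 0.005], [-0.002, 0.005, -1.0]]
wrist_force: [2.2, 12.6, 0.1]
width: 0.0109
finger_force: 30.0
```

Emit:
move_arm(
  rows=[
    [[0, 0.2, 0, 0, 0], [0, 0, 0, 0, 0.3], [0, 0, 0, 0, 0.3], [0, 0, 0, 0, 0.3], [0, 0, 2, 0, 0.3], [0, 0, 4, 0, 0.3], [0, 0, 5, 0, 0.3], [-6, 1, 2, 0, 0.3], [-6, 1, 0, 0, 0.3], [-4, 2, 0, 0, 0.3], [0, 0, 0, 0, 0.3], [0, 0, 0, 0, 0.3]],
  ],
)

```text
time_s: 16.15
tool_pos: [0.3933, 0.1708, 0.1808]
tool_rot: [[-0.997, 0.076, 0.002], [0.076, 0.997, -0.0], [-0.002, 0.0, -1.0]]
wrist_force: [0.4, 0.1, -0.3]
width: 0.0262
finger_force: 0.0
```

Run:
```python
from h import *
import cv2
it=bot.snapshot("top");i2=bot.snapshot("scene");s=bot.sense();print(s['time_s'],s['tool_pos'],s['width'],s['wrist_force'])
a=cv2.resize(np.clip(it[155:235,258:338]*1.6,0,255).astype('u1'),(400,400),interpolation=cv2.INTER_CUBIC)
b=cv2.resize(np.clip(i2[165:265,285:385]*1.6,0,255).astype('u1'),(400,400),interpolation=cv2.INTER_CUBIC)
cv2.imwrite("pics/c5.png",np.hstack([a,b]))
```

```text
16.25 [0.39391466 0.1705859  0.18055591] 0.025921798927545668 [-0.30319959  0.04442908  0.21248339]
```

View pics/c5.png

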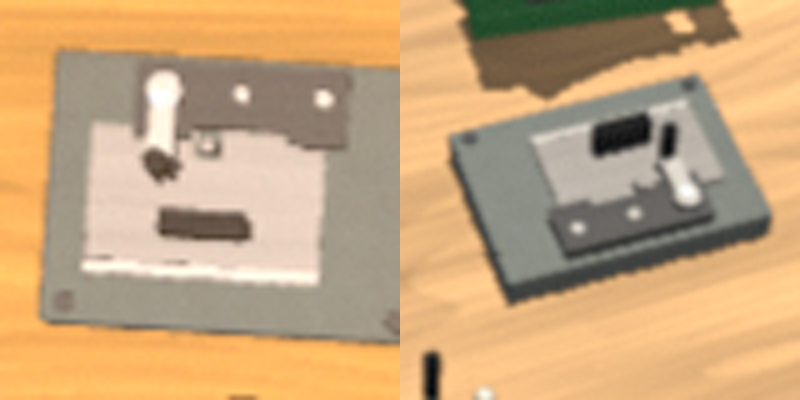

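The keeper points to the front across the blade's back part, and the blade is square and home. Handing in.

```bash
python3 -c "
from rig import bot
print(bot.sign_off())"
```

```text
the job is handed in; nothing more can be done
None
```

The job is handed in: the blade is home against the fence with its notch over the pin, the keeper is swung round to its stop, and the arm never went near the cat, mug or phone.

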